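# Set the chopper's speed and hold its pulse plunger half down

### The arm

A 6-joint arm with a two-finger parallel gripper is mounted at the origin on a cart in front of the work surface, level with it; the furniture and walls round the work are solid. World frame = base frame: x ahead of the robot, y to its left, z up, the work surface at z = 0. Lengths are in m, angles in degrees, forces in N, time in s.
With the tool pointing down it reaches from about 0.3 to 0.75 m from the base axis. Payload 8.5 kg.
Tool frame: the origin (TCP) lies at the centre of the arm's flange, where the gripper is bolted on; the fingertips stand 173 mm ahead of it and the grasp point (between the pads) lies env.pinch_z ahead of it (env.pinch_z is the distance from the TCP to the grasp point, in m); z points along the fingers, y is the line along which they close (so a half turn about z gives the same grasp; the last joint's range is limited). The gripper opens to 85 mm and grips with 20 to 120 N. Pads are 22 mm wide; open, the fingers measure 114 mm over their backs; the gripper's body (76 mm by 85 mm) begins 54 mm behind the grasp point. The pads swing forward as they close: fully open they stand 13 mm farther back than shut.
Start: joints at [63.638, 21.807, 74.336, -0, 83.858, -12.336], TCP at [0.133, 0.534, 0.405] pointing down, gripper open.
Joint ranges: [-178.18, 178.18], [-50.72, 133.34], [12.68, 142.11], [-81.47, 261.47], [9.98, 163.14], [-165.26, 165.26]. Speed limits (degrees/s): [136.94, 136.94, 180, 180, 180, 180].

### API

Orientations are given as a 3x3 rotation matrix whose columns are the frame's x, y, z axes.
In Python, from rig import env, get_image, job, spotter gives the robot as it stands. The module is installed in compiled form; this text tells all that it offers.
- The arm moves only by the shell command python3 -m creep 'ROWS' [FORCE]. ROWS is text: rows parted by semicolons, each of 7 numbers parted by spaces: the turn, a rotation vector about the tool's x, y, z in units of 8 degrees (1.0 is 8 degrees), then the shift along the tool's x, y, z in units of 30 mm (1.0 is 30 mm), then the finger opening in mm, from 0 to 85.4. A call has 1 to 12 rows; each row is the pose to reach, as a shift and turn from the pose commanded when the call began, along the tool's axes at that moment; what a row does not reach only later rows make up. A row lasts 1/10 s, in which the tool goes at most 50 mm and 8.59 degrees, less where a joint would pass 70% of its speed; a pose out of reach is approached as far as the arm can. A call with a gripper value outside its range is refused whole. The fingers move at their own pace and stop on an object; FORCE is the grip in N (left out, the last holds). Time passes only in rows, so rows that repeat a pose let the fingers close. It gives the time, the measured TCP pose, the force, the opening and the grip force at its end, in the units of the state.
- env.observe(): the state, without advancing time (a new reading comes with each control period).
- get_image(name): name is "side" or "top"; returns a dict with "image" (400x640x3 uint8, blue, green, red), "depth" (400x640 float32, m along the optical axis (not along the pixel's ray), 0 where there is no reading), "intrinsics" (3x3 intrinsics, pixels), "view" (4x4, takes a point from world to camera coordinates). Camera axes: x right, y up, looking along -z (the intrinsics and any distortion apply to the point x, -y, -z); pixel columns grow to the right and rows downward; lengths in m; the calibration is good to about 2 mm. A picture is of the moment at which its call begins.
- job.close_job(): hands the job in; it is judged then, once.
Trained networks look in a picture, given as the dict that the camera call returned (one of the last four; its "shot" number tells which), for a name from the list of things; names that differ only in an ending like _2 or _b are one class to them, and where a whole thing is asked for, a point or a joint stands for the part that bears it (a point fixed in the world has none). Each returns a list of dicts, best first, with "p" (0 to 1); they miss things now and then, are a little off and sometimes report something else, mostly with a low value. They report only what shows in the picture. A call takes as long as a camera call.
- spotter.boxes_of(label, picture): "xy" ([column, row] in pixels, amid what is visible of it).
The state is a dict: "time_s": time; "q": joint angles; "qvel": joint speeds; "joint_efforts": joint torques, N m; "position": TCP position; "tool_rot": TCP orientation; "ft_force": force on the tool from outside, world axes, zero at the start; "wrist_torque": the same for the moment, N m; "grip_width": finger opening in m; "gripper_force": force on a finger pad.
Only numpy, scipy, OpenCV 4.12 (cv2) and the standard library are available. Lean on these libraries where they do the work, as an engineer would, in place of code of your own. Each camera call takes 0.05 s, during which the arm holds its last target. There are 200 camera calls.

### The job

Get the countertop chopper running: first slide the black speed grip along its slot until it stands level with the green preset pointer, and leave the pointer where it is. Then press the round pulse plunger straight down with the fingers until its yellow ring is at the rim of the collar, half of its 24 mm travel, never down to its stop, and keep it there: the job finishes while you are still holding the plunger at half. Do not press the plunger before the speed is set, and do not knock over or shove the things around.

Things in the scene. Friction and masses are not known exactly. Their poses are not given: they have to be found in the camera images.
- chopper: red countertop chopper, fixed; origin on the island top under the middle of the control deck (low front part, 136 mm in x, y -153 to +133 mm, aluminium face at z 55.5 mm); x points away from the robot, to the motor housing (x 43 to 218, y -95 to +75 mm) with the glass jar (124 mm wide, centre x 135, y -10, top 181 mm high); y runs along the speed slot; yaw varies by 0.35 rad
- speed (a joint): position of the black speed grip on its slot, in m, 0 to 0.110, growing towards the chopper's +y (to the left seen from the robot); stays where it is left, slides with about 1.5 N; at 0 the grip is at y = -20 mm in the chopper's frame (x = 0)
- speed_top (a point): centre of the top face of the black speed grip with its white index line; the grip is 30 mm in the chopper's x, 20 mm along the slot (y) and 34 mm tall, its top 36 mm above the deck face and its foot 1.5 mm above it; it can be pinched from above on the 20 mm faces
- preset (a joint): position of the green preset pointer on its own slot, in m, same zero and direction as joint speed: grip and pointer are level when both joints read the same
- preset_tip (a point): top of the green preset pointer, centred on its width; the pointer is 10 mm along the slot, about 6 mm tall, lies 40 mm beyond the grip's line in the chopper's x (its tongue reaches to 25 mm from that line) and slides if it is pushed
- pulse (a joint): how far the pulse plunger is pressed down, in m: 0 released, 0.012 half way (asked for; yellow ring at the collar rim), 0.024 at its stop; it springs back: 3.5 N to start it, 7.7 N half way, 11.9 N at the stop (350 N/m)
- pulse_top (a point): centre of the flat top face of the black round pulse plunger, 40 mm in diameter; the top is 24 mm above the collar rim when released (94 mm above the island top), at x = 0, y = -105 mm in the chopper's frame; a yellow ring 4 mm high runs round it 10 to 14 mm below the top; moves straight down
- collar_rim (a point): centre of the upper rim of the dark steel collar round the plunger, 58 mm in diameter, rim 70 mm above the island top; fixed
- mill_salt: glass salt mill with black head, 43 mm wide, 132 mm tall, loose bystander on the right side of the island; origin at the centre of its underside
- mill_pepper: glass pepper mill with black head, 43 mm wide, 132 mm tall, loose bystander on the right side; origin at the centre of its underside
- spice_jar: spice jar with red cap, 45 mm wide, 106 mm tall, loose bystander on the right side; origin at the centre of its underside
- tin: food tin, 58 mm wide, 72 mm tall, loose bystander beside the chopper's motor housing; origin at the centre of its underside

How it is judged:
By the outcome, as a careful person would: the job done as asked, in the order asked, and still so for the second after the job is handed in, while the arm keeps its last pose, push and grip.
It also fails if it takes over 40 s, if anything falls off the work surface, if the arm or the gripper's body presses on something with over 40 N, if the wrist force passes 120 N, or if a joint passes its speed limit or range.

## Working session

There is one attempt and no reset: what is moved stays moved. The work goes in short steps, Python scripts to look and compute and a shell command to move; the robot and the scene stay as the last step left them, time stands still between calls to the robot, and variables do not carry over. Pictures are saved under pics/ and viewed, at most 10 in all, crops included, and the job is handed in when it is done.

```bash
mkdir -p pics; cat > h.py <<'E'
import numpy as np, cv2
from rig import env,get_image,job,spotter
def px2w(p,uv,r=2,z=None):
    K=np.array(p["intrinsics"]);T=np.linalg.inv(np.array(p["view"]))
    u,v=uv
    d=np.array([(u-K[0,2])/K[0,0],-(v-K[1,2])/K[1,1],-1.])
    o=T[:3,3];w=T[:3,:3]@d
    if z is not None: return o+w*(z-o[2])/w[2]
    a=p["depth"][int(v)-r:int(v)+r+1,int(u)-r:int(u)+r+1];a=a[a>0]
    return o+w*np.median(a) if a.size else None
def w2px(p,X):
    c=np.array(p["view"])@np.r_[X,1];K=np.array(p["intrinsics"])
    return np.array([K[0,0]*c[0]/-c[2]+K[0,2],K[1,1]*-c[1]/-c[2]+K[1,2]])
E
cat > a.py <<'E'
from h import *
np.set_printoptions(precision=4,suppress=True)
s=env.observe();print(s["time_s"],s["position"],s["tool_rot"],env.pinch_z,s["grip_width"],s["ft_force"])
for n in("top","side"):
    p=get_image(n);cv2.imwrite(f"pics/{n}0.png",p["image"])
    print(n,np.linalg.inv(p["view"])[:3,3],{k for k in p})
    for l in("chopper","speed_top","preset_tip","pulse_top","collar_rim","mill_salt","mill_pepper","spice_jar","tin"):
        try:
            for b in spotter.boxes_of(l,p)[:2]: print(l,round(b["p"],2),np.array(b["xy"]),px2w(p,b["xy"]))
        except Exception as e: print(l,e)
E
python3 a.py
```

```text
0.0 [0.1333 0.5335 0.4041] [[-0.9702  0.2424 -0.0007]
 [ 0.2424  0.9702 -0.0014]
 [ 0.0003 -0.0015 -1.    ]] 0.1547 0.08528323581809959 [-0.593  -0.2676  0.2043]
top [ 0.0913 -0.2854  1.3199] {'view', 'image', 'shot', 'intrinsics', 'depth'}
chopper 0.74 [311.9 211. ] [ 0.5424 -0.1623  0.0602]
chopper 0.71 [388.2 291. ] [ 0.3501 -0.4244  0.1281]
speed_top 0.65 [293.3 220.3] [ 0.4901 -0.1199  0.0888]
pulse_top 0.7 [321.5 238.5] [ 0.4565 -0.2139  0.0922]
mill_salt 0.68 [391.3 264. ] [ 0.4301 -0.4205  0.1079]
mill_pepper 0.58 [387.1 291.3] [ 0.3489 -0.4219  0.1267]
spice_jar 0.85 [397.3 238.8] [ 0.5082 -0.4235  0.1019]
spice_jar 0.31 [292. 223.] [ 0.4812 -0.1184  0.0884]
tin 0.83 [359.8 204.8] [ 0.5972 -0.2979  0.0651]
side [0.2985 0.51   0.5951] {'view', 'image', 'shot', 'intrinsics', 'depth'}
chopper 0.63 [319.2 215.9] [ 0.5538 -0.1176  0.0599]
speed_top 0.61 [343.2 215.5] [ 0.4933 -0.1094  0.0867]
collar_rim 0.61 [317.6 214.6] [ 0.5584 -0.119   0.0613]
mill_salt 0.61 [398.4 163.9] [ 0.4383 -0.4133  0.0699]
mill_pepper 0.89 [423.9 168.2] [ 0.3678 -0.4128  0.074 ]
spice_jar 0.81 [367.8 156.5] [ 0.5274 -0.4116  0.0733]
tin 0.61 [328.4 176.9] [ 0.5955 -0.2789  0.0626]
```

```bash
python3 - <<'E'
import cv2,numpy as np
a=cv2.imread("pics/top0.png")[150:310,220:420]; b=cv2.imread("pics/side0.png")[130:290,240:440]
cv2.imwrite("pics/c0.png",np.vstack([cv2.resize(x[:,:],None,fx=3.75,fy=3.75,interpolation=cv2.INTER_CUBIC)[:300 if 0 else 600] for x in(a,)]))
cv2.imwrite("pics/c1.png",cv2.resize(b,None,fx=3.75,fy=3.75,interpolation=cv2.INTER_CUBIC))
E
```

```text
(no output)
```

View pics/c0.png

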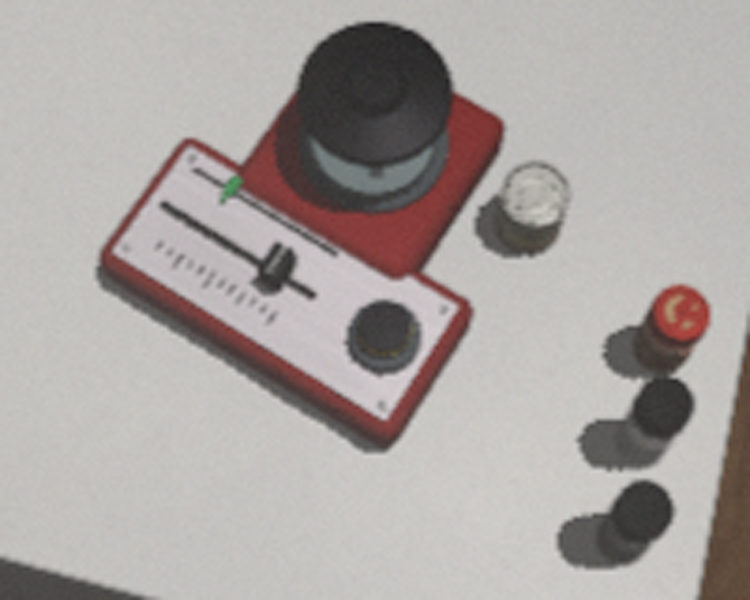

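View pics/c1.png

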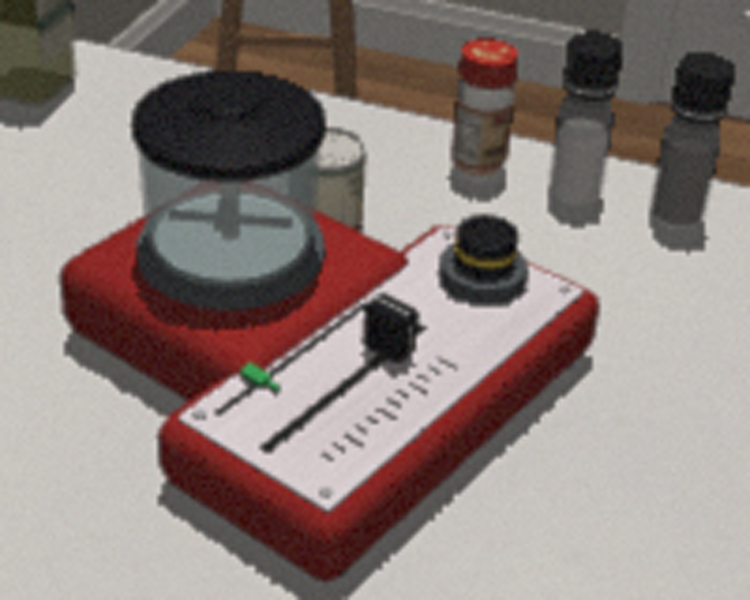

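The top crop shows the green pointer at about (231,188), the grip at (278,265) and the plunger at (385,330). In the full image these are (281.6,200), (294,221) and (322.7,238). The chopper is yawed clockwise, and the bystanders are clear of the deck. Next I fit the chopper frame from the aluminium plate in both views.

```bash
cat > b.py <<'E'
from h import *
np.set_printoptions(precision=4,suppress=True)
def fit(n,save=None):
    p=get_image(n);im=p["image"];hsv=cv2.cvtColor(im,cv2.COLOR_BGR2HSV)
    red=((hsv[...,1]>90)&((hsv[...,0]<12)|(hsv[...,0]>168))).astype(np.uint8)
    m=((hsv[...,1]<70)&(hsv[...,2]>120)&(red==0)).astype(np.uint8)
    nl,L,st,ce=cv2.connectedComponentsWithStats(m,connectivity=4)
    seed=w2px(p,[0.46,-0.12,0.0555]).astype(int)
    best=None
    for i in range(1,nl):
        if 500<st[i,4]<8000 and np.hypot(*(ce[i]-seed))<60 and (best is None or st[i,4]>st[best,4]): best=i
    ys,xs=np.nonzero(L==best)
    W=np.array([px2w(p,(x,y),z=0.0555)[:2] for x,y in zip(xs,ys)])
    (c,sz,a)=cv2.minAreaRect((W*1000).astype(np.float32))
    box=cv2.boxPoints((c,sz,a))
    e=[box[1]-box[0],box[2]-box[1]];e=max(e,key=lambda v:np.hypot(*v))
    if e[1]<0:e=-e
    yaw=np.arctan2(-e[0],e[1]); 
    R=np.array([[np.cos(yaw),-np.sin(yaw)],[np.sin(yaw),np.cos(yaw)]])
    o=np.array(c)/1000-R@[0,-0.010]
    g=((hsv[...,1]>90)&(hsv[...,0]>45)&(hsv[...,0]<85)).astype(np.uint8)
    ys,xs=np.nonzero(g);k=np.array([np.hypot(*(np.array([x,y])-w2px(p,[*(o+R@[0.035,0.03]),0.06])))<45 for x,y in zip(xs,ys)])
    G=np.array([px2w(p,(x,y),z=0.0595)[:2] for x,y in zip(xs[k],ys[k])]) if k.any() else np.zeros((0,2))
    Gc=(G-o)@R if len(G) else None
    return p,o,yaw,R,sz,st[best,4],Gc
if __name__=="__main__":
  for n in("top","side"):
    p,o,yaw,R,sz,ar,G=fit(n)
    print(n,"o",o,"yaw",yaw,np.degrees(yaw),"plate",sz,ar)
    print(" green",len(G),G.mean(0),G.min(0),G.max(0))
    for l,z in(("speed_top",.0915),("pulse_top",.094),("preset_tip",.0615),("tin",.072)):
        for b in spotter.boxes_of(l,p)[:1]: w=px2w(p,b["xy"],z=z);print(" ",l,b["p"],b["xy"],w,"chop",(w[:2]-o)@R)
E
python3 b.py
```

```text
top o [ 0.4945 -0.1143] yaw -0.3065253 -17.562605 plate (263.3548583984375, 113.44629669189453) 2444
 green 10 [0.0422 0.0681] [0.0356 0.0652] [0.0488 0.0715]
  speed_top 0.68 [296.3, 221.0] [ 0.4894 -0.1293  0.0915] chop [-0.0004 -0.0159]
  pulse_top 0.69 [319.1, 237.2] [ 0.4579 -0.2063  0.094 ] chop [-0.0071 -0.0988]
  tin 0.63 [360.8, 207.1] [ 0.5879 -0.3023  0.072 ] chop [ 0.1458 -0.1511]Traceback (most recent call last):
  File "b.py", line 28, in <module>
    p,o,yaw,R,sz,ar,G=fit(n)
                      ~~~^^^
  File "b.py", line 14, in fit
    (c,sz,a)=cv2.minAreaRect((W*1000).astype(np.float32))
             ~~~~~~~~~~~~~~~^^^^^^^^^^^^^^^^^^^^^^^^^^^^^
cv2.error: OpenCV(4.12.0) /io/opencv/modules/imgproc/src/convhull.cpp:143: error: (-215:Assertion failed) total >= 0 && (depth == CV_32F || depth == CV_32S) in function 'convexHull'
```

```bash
python3 - <<'E'
from h import *
np.set_printoptions(precision=4,suppress=True)
p=get_image("side")
c=[(183,421),(328,510),(583,288),(437,228)]
f=lambda c:(c[0]/3.75+240-.4,c[1]/3.75+130-.4)
C=np.array([px2w(p,f(x),z=.0555)[:2] for x in c]);print(C, "centre",C.mean(0))
e=(C[0]-C[3]+C[1]-C[2])/2;yaw=np.arctan2(-e[0],e[1]);print("len",np.hypot(*e),"yaw",yaw, np.linalg.norm(C[0]-C[1]))
R=np.array([[np.cos(yaw),-np.sin(yaw)],[np.sin(yaw),np.cos(yaw)]]);o=C.mean(0)-R@[0,-.01];print("o",o,p["intrinsics"][0])
im=p["image"];hsv=cv2.cvtColor(im,cv2.COLOR_BGR2HSV)
g=(hsv[...,1]>90)&(hsv[...,0]>45)&(hsv[...,0]<85);ys,xs=np.nonzero(g)
k=(np.hypot(xs-308,ys-231)<12);print(k.sum(),xs[k].mean(),ys[k].mean())
for oo,yw in((o,yaw),(np.array([.4945,-.1143]),-.3065)):
  R=np.array([[np.cos(yw),-np.sin(yw)],[np.sin(yw),np.cos(yw)]])
  for z in(.0575,.0595,.0615):
    G=np.array([(px2w(p,(x,y),z=z)[:2]-oo)@R for x,y in zip(xs[k],ys[k])]);print(z,G.mean(0),G.min(0),G.max(0))
  # predicted projections for overlay
  q=lambda x,y,z:w2px(p,[*(oo+R@[x,y]),z])
  a=cv2.resize(im[130:290,240:440],None,fx=3.75,fy=3.75,interpolation=cv2.INTER_CUBIC)
  def dr(P,col): 
    P=np.array([(np.array(q(*x))-[240,130]+.5)*3.75 for x in P]).astype(np.int32);cv2.polylines(a,[P],True,col,1)
  t=np.linspace(0,6.28,40)
  dr([(.02*np.cos(s),-.105+.02*np.sin(s),.094) for s in t],(255,255,0));dr([(.029*np.cos(s),-.105+.029*np.sin(s),.07) for s in t],(255,0,255))
  dr([(x,-.02+y,.0915) for x,y in((-.015,-.01),(.015,-.01),(.015,.01),(-.015,.01))],(255,255,0))
  dr([(x,-.01+y,.0555) for x,y in((-.058,-.133),(.058,-.133),(.058,.133),(-.058,.133))],(0,255,255))
  cv2.imwrite(f"pics/ov{int(oo[0]*1e4)}.png",a);print(f"ov{int(oo[0]*1e4)}")
E
```

```text
[[ 0.581  -0.0137]
 [ 0.4795  0.0174]
 [ 0.4022 -0.2329]
 [ 0.5105 -0.2592]] centre [ 0.4933 -0.1221]
len 0.258675815735633 yaw -0.28961912767665043 0.10614401826985387
o [ 0.4961 -0.1125] [373.0263   0.     322.5731]
33 308.09090909090907 229.87878787878788
0.0575 [0.0455 0.0637] [0.0304 0.0575] [0.0555 0.0695]
0.0595 [0.044  0.0654] [0.029  0.0593] [0.0539 0.0713]
0.0615 [0.0424 0.0672] [0.0275 0.0611] [0.0523 0.073 ]
ov4961
0.0575 [0.0454 0.0666] [0.0304 0.0605] [0.0555 0.0725]
0.0595 [0.0439 0.0684] [0.0289 0.0623] [0.0539 0.0742]
0.0615 [0.0423 0.0701] [0.0273 0.064 ] [0.0523 0.076 ]
ov4945
```

View overlay.

View pics/ov4945.png

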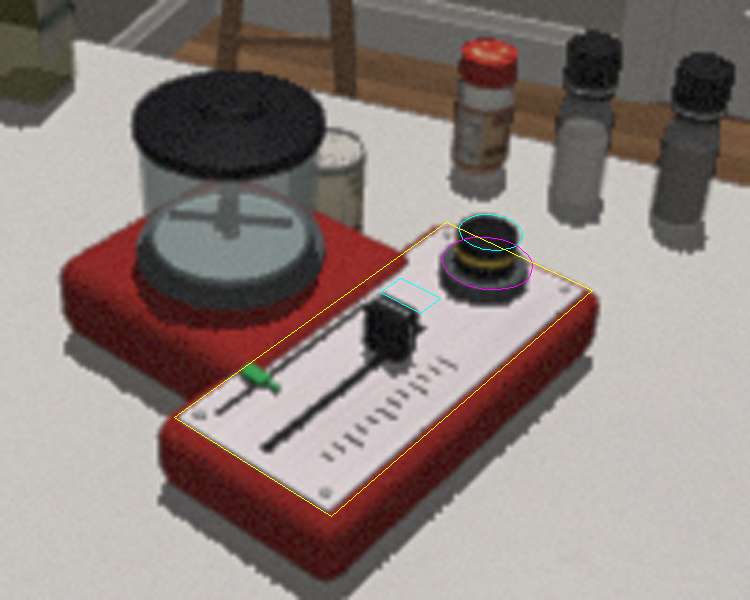

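The overlay fits to within about 1 px: the plunger is slightly low-left of its prediction, and the grip is about 15 mm left of its zero mark. I'll do one joint least-squares fit over the landmarks in both views, then move.

```bash
cat > c.py <<'E'
from h import *
from scipy.optimize import least_squares
np.set_printoptions(precision=4,suppress=True)
P={"t":get_image("top"),"s":get_image("side")};off={"t":(220,150),"s":(240,130)}
obs={"t":dict(sc=[(193,158),(126,247),(382,406),(445,309)],sl=[(162,205),(315,296)],gs=[(195,170),(337,254)],pl=(386,327),gr=(281,257),pt=(232,188)),
"s":dict(sc=[(200,414),(326,492),(566,289),(447,235)],sl=[(266,448),(424,326)],pl=(486,235),gr=(391,305),pt=(257,376))}
def res(v):
    ox,oy,yw,a,b,hs,yg,yp,dsx,dsy=v;c,s=np.cos(yw),np.sin(yw);r=[];nm=[]
    for k in P:
        def add(n,uv,x,y,z,w=1):
            q=w2px(P[k],[ox+c*x-s*y,oy+s*x+c*y,z])-(np.array(uv)/3.75+off[k]-.4)
            if k=="s": q=q+[dsx,dsy]
            r.extend(q*w);nm.append((k,n,q))
        o=obs[k]
        for uv,(x,y) in zip(o["sc"],((a,b),(-a,b),(-a,-b),(a,-b))): add("sc",uv,x,y-.01,.0555)
        for uv,y in zip(o["sl"],(hs,-hs)): add("sl",uv,0,.035+y,.0555)
        for uv,y in zip(o.get("gs",[]),(hs,-hs)): add("gs",uv,.04,.035+y,.0555,.5)
        add("pl",o["pl"],0,-.105,.094);add("gr",o["gr"],0,yg,.0915);add("pt",o["pt"],.04,yp,.0605)
    res.nm=nm
    return np.r_[r,dsx*1.0,dsy*1.0]
f=least_squares(res,[.495,-.113,-.3,.05,.12,.06,-.01,.067,0,0],loss="soft_l1",x_scale=[.01,.01,.05,.01,.01,.01,.01,.01,1,1]);v=f.x;res(v);print(v)
for n in res.nm: print(n[0],n[1],n[2],end="; ")
c,s=np.cos(v[2]),np.sin(v[2]);R=np.array([[c,-s],[s,c]]);np.savez("f.npz",o=v[:2],R=R,yw=v[2])
print("\nplunger",v[:2]+R@[0,-.105],"grip",v[:2]+R@[0,v[6]],"target",v[:2]+R@[0,v[7]],"yaw",np.degrees(v[2]))
E
python3 c.py
```

```text
[ 0.4953 -0.1155 -0.3079  0.0469  0.1216  0.0732 -0.0049  0.0689 -0.5432
 -0.0011]
t sc [-0.0215 -0.1963]; t sc [0.3173 0.1491]; t sc [ 0.1631 -0.0532]; t sc [ 0.0649 -0.0851]; t sl [ 0.5013 -0.2526]; t sl [-0.1323 -0.0314]; t gs [-0.8923 -1.1103]; t gs [1.2039 0.5264]; t pl [ 0.1406 -0.5891]; t gr [-0.8398  0.7344]; t pt [-0.3016 -0.1613]; s sc [-0.0587  0.0267]; s sc [-0.0188  0.0235]; s sc [-0.0785  0.269 ]; s sc [ 0.1817 -0.0922]; s sl [-0.2536  0.1778]; s sl [-0.6786  0.2215]; s pl [ 0.6015 -1.1513]; s gr [0.3578 0.0564]; s pt [0.4484 0.0907]; 
plunger [ 0.4635 -0.2155] grip [ 0.4938 -0.1201] target [ 0.5161 -0.0498] yaw -17.64197373724325
```

```bash
python3 -m creep '0 0 0.45 -16.9 -18.2 0 50;0 0 0.45 -16.9 -18.2 0 50;0 0 0.45 -16.9 -18.2 0 50;0 0 0.45 -16.9 -18.2 0 50;0 0 0.45 -16.9 -18.2 0 50;0 0 0.45 -16.9 -18.2 0 50;0 0 0.45 -16.9 -18.2 0 50;0 0 0.45 -16.9 -18.2 0 50;0 0 0.45 -16.9 -18.2 0 50;0 0 0.45 -16.9 -18.2 0 50;0 0 0.45 -16.9 -18.2 0 50;0 0 0.45 -16.9 -18.2 0 50' 25
cat > d.py <<'E'
import sys
from h import *
np.set_printoptions(precision=4,suppress=True)
f=np.load("f.npz");s=env.observe();T=np.array(s["tool_rot"]);p=np.array(s["position"])
t=np.array([*(f["o"]+f["R"]@[0,float(sys.argv[1])]),float(sys.argv[2])])
print("t",s["time_s"],"p",p,"chop",(p[:2]-f["o"])@f["R"],"z",T[:,2],"ft",s["ft_force"],"w",s["grip_width"],s["gripper_force"])
print("units",T.T@(t-p)/.03,"turn z/8deg",(np.degrees(np.arctan2(-T[0,1],T[1,1]))-np.degrees(float(f["yw"])))/8)
E
python3 d.py -0.005 0.24
```

```text
time_s: 2.65
position: [0.4233, 0.0059, 0.405]
tool_rot: [[-0.953, 0.303, 0.001], [0.303, 0.953, -0.0], [-0.001, 0.0, -1.0]]
ft_force: [1.2, 1.4, -0.2]
grip_width: 0.0502
gripper_force: 0.0
t 2.65 p [0.4233 0.0059 0.405 ] chop [-0.1054  0.0939] z [ 0.0008 -0.0001 -1.    ] ft [ 1.2122  1.3654 -0.2357] w 0.050174231621954925 0.0
units [-3.5086 -3.2953  5.5023] turn z/8deg -0.002007837097435239
```

```bash
python3 -m creep '0 0 0 -1.7 -1.6 0 50;0 0 0 -3.5 -3.3 0 50;0 0 0 -3.5 -3.3 0 50;0 0 0 -3.5 -3.3 1.5 50;0 0 0 -3.5 -3.3 3 50;0 0 0 -3.5 -3.3 3 50;0 0 0 -3.5 -3.3 3 50'; python3 d.py -0.005 0.24; python3 - <<'E'
from h import *
a=[]
for n,(x,y) in(("top",(220,150)),("side",(240,130))):
    p=get_image(n);a.append(cv2.resize(p["image"][y:y+160,x:x+130],None,fx=3,fy=3,interpolation=cv2.INTER_CUBIC))
cv2.imwrite("pics/m1.png",np.hstack(a))
E
```

```text
time_s: 3.35
position: [0.4933, -0.1182, 0.3157]
tool_rot: [[-0.953, 0.303, 0.0], [0.303, 0.953, -0.0], [-0.0, -0.0, -1.0]]
ft_force: [-0.4, -0.0, 0.8]
grip_width: 0.0503
gripper_force: 0.0
t 3.35 p [ 0.4933 -0.1182  0.3157] chop [-0.0011 -0.0032] z [ 0.0001 -0.     -1.    ] ft [-0.4481 -0.0421  0.7924] w 0.050275383007483194 0.0
units [-0.0363 -0.0609  2.524 ] turn z/8deg 0.0031781935914034776
```

View pics/m1.png

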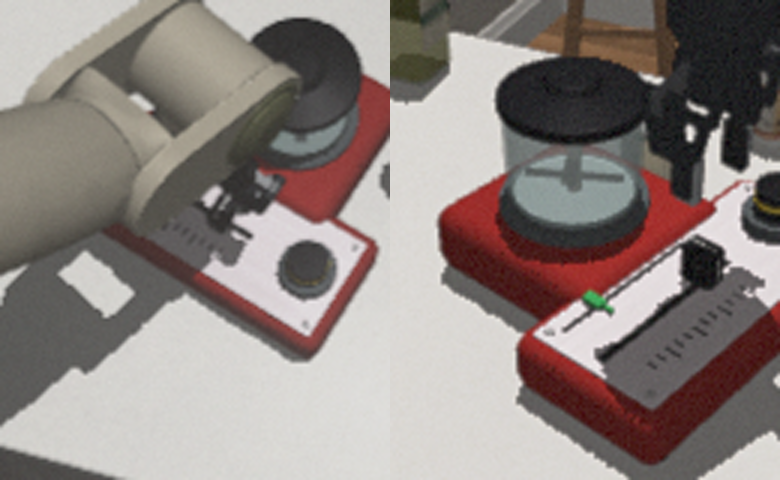

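Side view: the fingertips, at (686,200) and (735,160), straddle the grip at (702,255) from above. The pointer at (598,300) is clear. Now I descend and grip.

```bash
python3 -m creep '0 0 0 0 -0.05 1.2 50;0 0 0 0 -0.05 2.0 50;0 0 0 0 -0.05 2.5 50;0 0 0 0 -0.05 2.5 50;0 0 0 0 -0.05 2.5 50'; python3 d.py -0.005 0.24;  python3 -m creep '0 0 0 0 0 0 35;0 0 0 0 0 0 26;0 0 0 0 0 0 18;0 0 0 0 0 0 16;0 0 0 0 0 0 16' 25; python3 d.py 0.0689 0.24
```

```text
time_s: 3.95
position: [0.493, -0.1196, 0.2415]
tool_rot: [[-0.953, 0.303, 0.003], [0.303, 0.953, -0.001], [-0.003, -0.001, -1.0]]
ft_force: [-0.6, -0.1, -0.2]
grip_width: 0.05
gripper_force: 0.0
t 3.95 p [ 0.493  -0.1196  0.2415] chop [-0.0009 -0.0046] z [ 0.0027 -0.0014 -1.    ] ft [-0.5573 -0.0547 -0.1962] w 0.05001354535698892 0.0
units [-0.0311 -0.0125  0.0505] turn z/8deg 0.0042410855440722095
time_s: 4.45
position: [0.4926, -0.1195, 0.2408]
tool_rot: [[-0.953, 0.303, 0.002], [0.303, 0.953, -0.001], [-0.002, -0.0, -1.0]]
ft_force: [-0.4, 1.4, 6.3]
grip_width: 0.0195
gripper_force: 26.3
t 4.45 p [ 0.4926 -0.1195  0.2408] chop [-0.0013 -0.0046] z [ 0.0018 -0.0006 -1.    ] ft [-0.3956  1.3524  6.2975] w 0.019511391223570977 26.310176253318787
units [-0.0436  2.4512  0.0254] turn z/8deg 0.0023740565193621777
```

```bash
python3 -m creep '0 0 0 0 0.4 0 16;0 0 0 0 0.9 0 16;0 0 0 0 1.4 0 16;0 0 0 0 1.9 0 16;0 0 0 0 2.3 0 16;0 0 0 0 2.45 0 16;0 0 0 0 2.45 0 16;0 0 0 0 2.45 0 16'; python3 d.py 0.0689 0.24; python3 - <<'E'
from h import *
a=[]
for n,(x,y) in(("top",(220,150)),("side",(240,130))):
    p=get_image(n);a.append(cv2.resize(p["image"][y:y+160,x:x+130],None,fx=3,fy=3,interpolation=cv2.INTER_CUBIC))
cv2.imwrite("pics/m2.png",np.hstack(a))
E
```

```text
time_s: 5.25
position: [0.5149, -0.0491, 0.2408]
tool_rot: [[-0.953, 0.302, 0.002], [0.302, 0.953, -0.0], [-0.002, 0.0, -1.0]]
ft_force: [-1.2, 1.3, 6.2]
grip_width: 0.0195
gripper_force: 26.3
t 5.25 p [ 0.5149 -0.0491  0.2408] chop [-0.0014  0.0692] z [ 0.0017 -0.0002 -1.    ] ft [-1.2273  1.3317  6.1645] w 0.01952655671542986 26.328419744968414
units [-0.0465 -0.0091  0.0267] turn z/8deg 0.005544236890006271
```

View pics/m2.png

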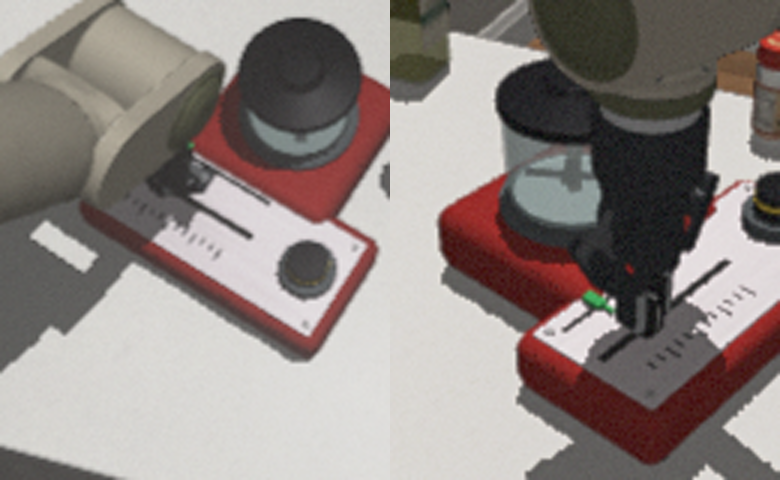

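The grip followed and now stands beside the pointer. I release it, rise, move off above the plunger with the fingers shut, and check the alignment.

```bash
python3 -m creep '0 0 0 0 0 0 30;0 0 0 0 0 0 40;0 0 0 0 0 -1.2 40;0 0 0 0 0 -2.6 40;0 0 0 0 0 -4 40;0 0 0 0 -1.5 -4 40;0 0 0 0 -3 -4 0;0 0 0 0 -4.5 -4 0;0 0 0 0 -5.8 -4 0;0 0 0 0 -5.8 -4 0;0 0 0 0 -5.8 -4 0;0 0 0 0 -5.8 -4 0'; python3 d.py -0.105 0.27; python3 - <<'E'
from h import *
f=np.load("f.npz");o,R=f["o"],f["R"]
for n,(x,y) in(("top",(240,160)),("side",(280,170))):
    p=get_image(n);cv2.imwrite(f"pics/{n}3.png",p["image"])
    a=cv2.resize(p["image"][y:y+75,x:x+100],None,fx=8,fy=8,interpolation=cv2.INTER_CUBIC);cv2.imwrite(f"pics/z{n}.png",a)
    for l,z in(("speed_top",.0915),("preset_tip",.0615),("pulse_top",.094)):
        for b in spotter.boxes_of(l,p)[:1]: w=px2w(p,b["xy"],z=z);print(n,l,b["p"],b["xy"],"chop",(w[:2]-o)@R)
E
```

```text
time_s: 6.55
position: [0.4622, -0.2145, 0.3597]
tool_rot: [[-0.953, 0.302, -0.0], [0.302, 0.953, 0.0], [0.0, 0.0, -1.0]]
ft_force: [1.1, 0.5, 0.3]
grip_width: -0.0
gripper_force: 0.0
t 6.55 p [ 0.4622 -0.2145  0.3597] chop [-0.0015 -0.1044] z [-0.0001  0.0004 -1.    ] ft [1.1372 0.5498 0.3095] w -4.563519491173118e-05 0.0
units [-0.0502 -0.0214  2.9896] turn z/8deg 0.007842468976307249
top pulse_top 0.45 [323.0, 236.8] chop [-0.0009955  -0.10672895]
side speed_top 0.69 [321.7, 232.6] chop [-0.00903251  0.08496115]
side preset_tip 0.55 [308.0, 232.6] chop [0.03515146 0.07793648]
side pulse_top 0.8 [368.7, 195.2] chop [-0.00672986 -0.08828684]
```

View pics/zside.png

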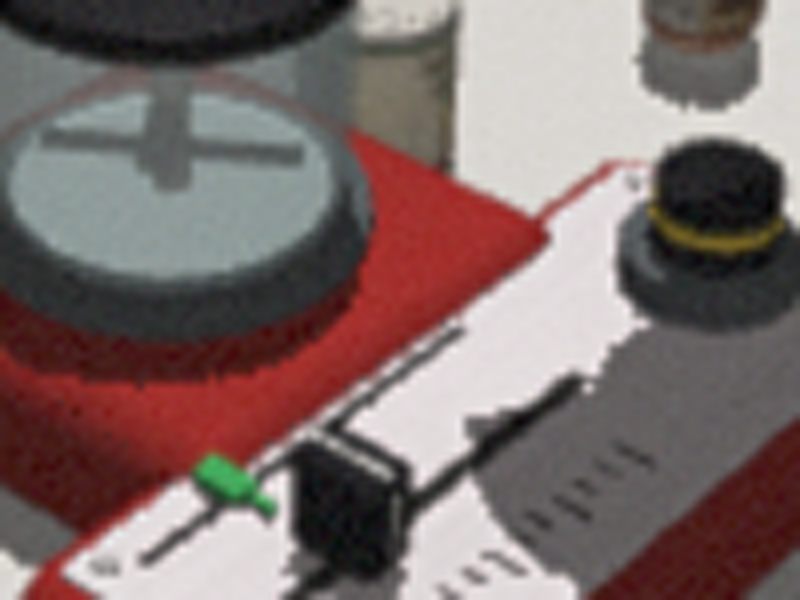

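View pics/ztop.png

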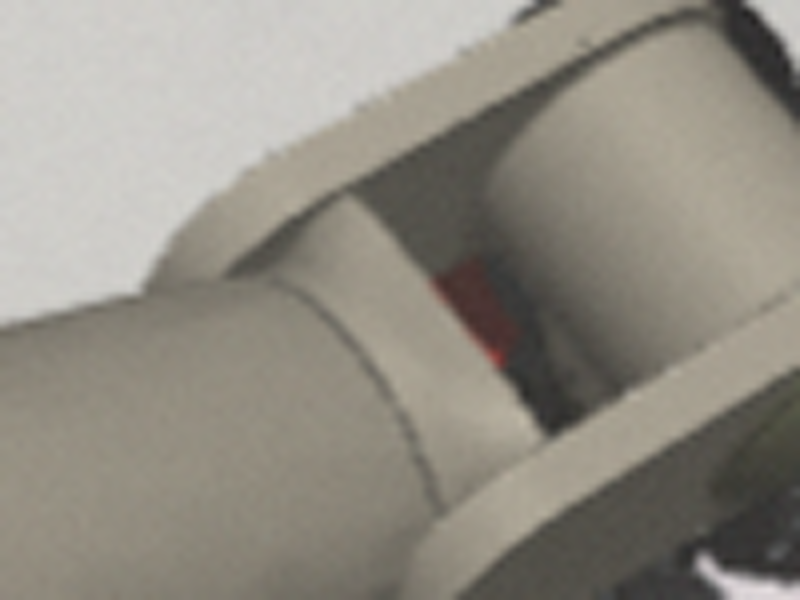

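```bash
cat > e.py <<'E'
from h import *
np.set_printoptions(precision=4,suppress=True)
f=np.load("f.npz");o,R=f["o"],f["R"]
p=get_image("side");im=p["image"];cv2.imwrite("pics/side4.png",im)
F=lambda u,v:(280+u/8-.44+.54,170+v/8-.44)
ch=lambda uv,z:(px2w(p,uv,z=z)[:2]-o)@R
for q in((310,435),(398,478)): print("line",ch(F(*q),.0915))
hsv=cv2.cvtColor(im,cv2.COLOR_BGR2HSV);g=(hsv[...,1]>90)&(hsv[...,0]>45)&(hsv[...,0]<85);ys,xs=np.nonzero(g)
k=np.hypot(xs-309,ys-230)<12
G=np.array([ch((x+.54,y),.0585) for x,y in zip(xs[k],ys[k])]);print("green",k.sum(),G.mean(0),G.min(0),G.max(0))
# synthetic overlay: grip wireframe at joint j, pointer box at joint m
a=cv2.resize(im[170:245,280:380],None,fx=8,fy=8,interpolation=cv2.INTER_CUBIC)
def dr(P,col):
    Q=np.array([(w2px(p,[*(o+R@[x,y]),z])-[280+.54,170]+.44)*8 for x,y,z in P]).astype(np.int32);cv2.polylines(a,[Q],True,col,1)
def box(x0,x1,yc,h,z0,z1,col):
    for z in(z0,z1): dr([(x0,yc-h,z),(x1,yc-h,z),(x1,yc+h,z),(x0,yc+h,z)],col)
    for x in(x0,x1):
        for y in(yc-h,yc+h): dr([(x,y,z0),(x,y,z1)],col)
box(-.015,.015,.069,.01,.057,.0915,(255,255,0));dr([(-.015,.069,.0915),(.015,.069,.0915)],(0,0,255))
box(.032,.048,.069,.005,.0555,.0615,(0,255,255));dr([(.025,.069,.0585),(.06,.069,.0585)],(0,0,255))
cv2.imwrite("pics/ovs.png",a)
E
python3 e.py
```

```text
line [0.0135 0.0677]
line [-0.0149  0.0657]
green 33 [0.0426 0.0676] [0.0275 0.0615] [0.0526 0.0735]
```

View pics/ovs.png

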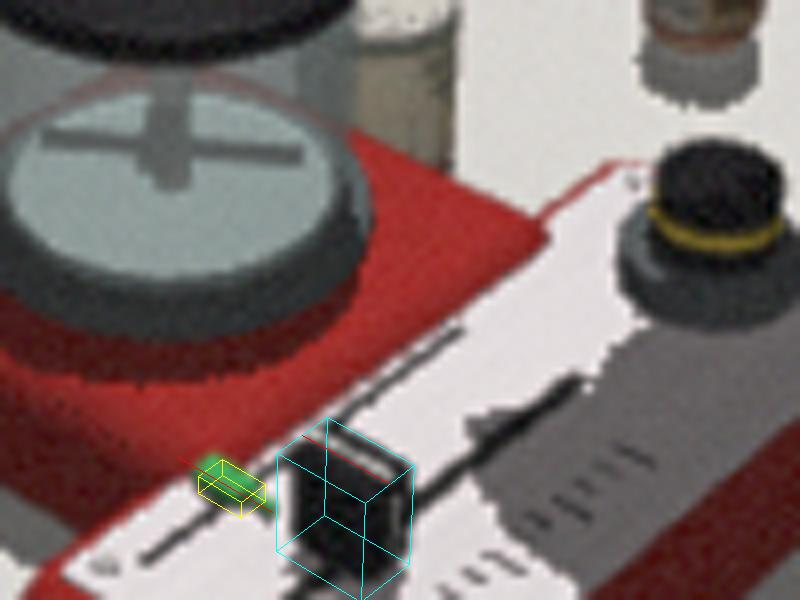

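The index line and the pointer agree to about 1–2 mm in the side view, but that view is sensitive to height. I'll swing the arm aside briefly for a top-view check, which is much less sensitive.

```bash
python3 -m creep '0 0 0 -0.2 -1.6 -0.5 0;0 0 0 -0.2 -3.2 -0.5 0;0 0 0 -0.3 -4.8 -0.5 0;0 0 0 -0.5 -6.4 -0.5 0;0 0 0 -0.5 -8 -0.5 0;0 0 0 -0.5 -8 -0.5 0;0 0 0 -0.5 -8 -0.5 0'; cat > g.py <<'E'
from h import *
np.set_printoptions(precision=4,suppress=True)
f=np.load("f.npz");o,R=f["o"],f["R"]
ps=[get_image("top") for _ in range(6)];p=ps[0]
im=np.mean([q["image"].astype(float) for q in ps],0).astype(np.uint8)
ch=lambda uv,z:(px2w(p,uv,z=z)[:2]-o)@R
# rectified (metric) views in chopper frame at grip-top and pointer-top height, 0.125 mm... 6 px/mm
def rect(z,x0,x1,y0,y1,s):
    src=np.array([w2px(p,[*(o+R@c),z]) for c in((x1,y1),(x1,y0),(x0,y0),(x0,y1))],np.float32)
    w,h=int((y1-y0)*s),int((x1-x0)*s);H=cv2.getPerspectiveTransform(src,np.float32([[0,0],[w,0],[w,h],[0,h]]))
    return cv2.warpPerspective(im,H,(w,h),flags=cv2.INTER_CUBIC)
A=[]
for z in(.0605,.0915):
    a=rect(z,-.04,.07,.01,.12,3500.)
    for i in range(12): cv2.line(a,(i*35,0),(i*35,385),(255,0,0) if i!=5 else (0,0,255),1)   # line i -> y=.12-.01*i
    A.append(a)
cv2.imwrite("pics/rect.png",np.hstack(A))
hsv=cv2.cvtColor(im,cv2.COLOR_BGR2HSV).astype(int);b=im.astype(int)
gr=np.clip(b[...,1]-np.maximum(b[...,2],b[...,0]),0,None);c=w2px(p,[*(o+R@[.04,.068]),.06])
ys,xs=np.nonzero(gr>10);k=np.hypot(xs-c[0],ys-c[1])<8;xs,ys=xs[k],ys[k];w=gr[ys,xs]
print("green",k.sum(),ch((np.average(xs,weights=w),np.average(ys,weights=w)),.0600))
for l,z in(("speed_top",.0915),("preset_tip",.0615),("pulse_top",.094)):
    for q in spotter.boxes_of(l,ps[-1])[:1]: print(l,q["p"],q["xy"],ch(q["xy"],z))
E
python3 g.py
```

```text
time_s: 7.7
position: [0.4032, -0.4493, 0.3742]
tool_rot: [[-0.953, 0.304, -0.0], [0.304, 0.953, 0.001], [0.001, 0.001, -1.0]]
ft_force: [-0.6, -0.1, -0.5]
grip_width: -0.0001
gripper_force: 0.0
green 24 [0.0406 0.0691]
```

View pics/rect.png

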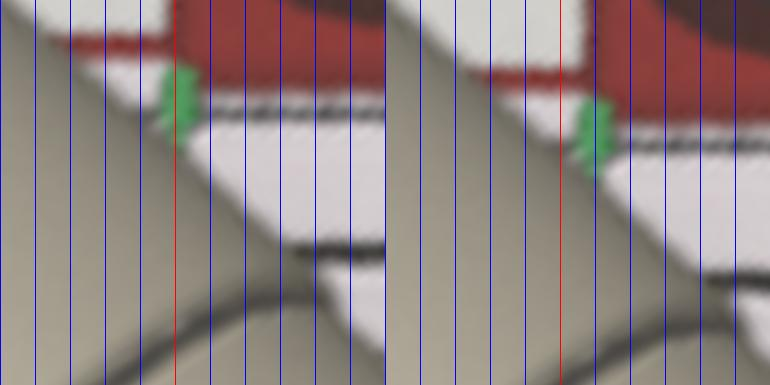

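The top view puts the pointer at y ≈ 0.0685 in the chopper frame (crop x ≈ 180), but the upper arm hides the grip. I swing to the left side for a clear top view.

```bash
python3 -m creep '0 0 0 0.7 1.6 -1 0;0 0 0 1.4 3.2 -2 0;0 0 0 2.1 4.8 -2.3 0;0 0 0 2.8 6.4 -2.3 0;0 0 0 3.5 8 -2.3 0;0 0 0 4.2 9.6 -2.3 0;0 0 0 5 11.2 -2.3 0;0 0 0 5.7 12.8 -2.3 0;0 0 0 6.5 14.4 -2.3 0;0 0 0 7.2 16 -2.3 0;0 0 0 8 17.6 -2.3 0;0 0 0 8.6 19 -2.3 0' && python3 -m creep '0 0 0 0.7 1.6 0 0;0 0 0 1.4 3.2 0 0;0 0 0 2.1 4.8 0 0;0 0 0 2.4 5.4 0 0;0 0 0 2.4 5.4 0 0'; python3 g.py
```

```text
time_s: 9.35
position: [0.334, 0.1341, 0.4441]
tool_rot: [[-0.953, 0.303, 0.001], [0.303, 0.953, 0.0], [-0.001, 0.0, -1.0]]
ft_force: [1.3, 0.0, 0.8]
grip_width: -0.0
gripper_force: 0.0
time_s: 9.85
position: [0.3147, 0.3109, 0.4435]
tool_rot: [[-0.954, 0.298, -0.0], [0.298, 0.954, 0.0], [0.0, 0.0, -1.0]]
ft_force: [-0.4, -1.1, -0.6]
grip_width: 0.0001
gripper_force: 0.0
green 23 [0.0404 0.069 ]
speed_top 0.49 [389.0, 288.3] [-0.0281 -0.3384]
pulse_top 0.48 [322.5, 238.0] [-0.0048 -0.1074]
```

View pics/rect.png

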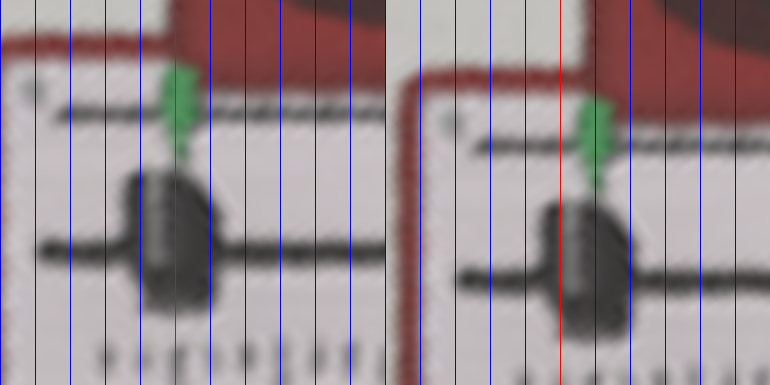

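Rectified top view: the index line is at y ≈ 0.066 (right half, x ≈ 574) and the pointer at ≈ 0.0685 (left half, x ≈ 180). The side view agrees in sign, so the grip needs about +2 mm. I'll re-grip centred 2 mm further on.

```bash
python3 -m creep '0 0 0 0 0 0 45;0 0 0 0 0 0 45'; python3 d.py 0.0713 0.2405
```

```text
time_s: 10.5
position: [0.3157, 0.3082, 0.4438]
tool_rot: [[-0.953, 0.303, 0.0], [0.303, 0.953, -0.0], [-0.0, -0.0, -1.0]]
ft_force: [-0.2, -0.3, -0.6]
grip_width: 0.028
gripper_force: 0.0
t 10.5 p [0.3157 0.3082 0.4438] chop [-0.2995  0.3493] z [ 0. -0. -1.] ft [-0.2174 -0.2952 -0.5904] w 0.02795727712583053 0.0
units [-9.9845 -9.266   6.7757] turn z/8deg -0.0005760146659041787
```

```bash
python3 -m creep '0 0 0 -1.1 -1 0 45;0 0 0 -2.2 -2 0 45;0 0 0 -3.3 -3 0 45;0 0 0 -4.4 -4 0.5 45;0 0 0 -5.5 -5 1 45;0 0 0 -6.6 -6 1.5 45;0 0 0 -7.7 -7 2 45;0 0 0 -8.8 -8 2.5 45;0 0 0 -9.8 -9.1 3 45;0 0 0 -9.98 -9.27 3.5 45;0 0 0 -9.98 -9.27 3.5 45;0 0 0 -9.98 -9.27 3.5 45'; python3 d.py 0.0713 0.2405
```

```text
time_s: 11.7
position: [0.5167, -0.047, 0.339]
tool_rot: [[-0.953, 0.303, -0.0], [0.303, 0.953, 0.0], [0.0, 0.0, -1.0]]
ft_force: [-0.7, -0.0, 0.4]
grip_width: 0.0449
gripper_force: 0.0
t 11.7 p [ 0.5167 -0.047   0.339 ] chop [-0.0004  0.0717] z [-0.0004  0.0003 -1.    ] ft [-0.7367 -0.0309  0.3637] w 0.044900667822341554 0.0
units [-0.0142 -0.0153  3.2827] turn z/8deg 0.0026903100855824036
```

```bash
python3 -m creep '0 0 0 0 -0.01 1.2 45;0 0 0 0 -0.01 2.4 45;0 0 0 0 -0.01 3.1 45;0 0 0 0 -0.01 3.28 45;0 0 0 0 -0.01 3.28 45;0 0 0 0 -0.01 3.28 30;0 0 0 0 -0.01 3.28 18;0 0 0 0 -0.01 3.28 16;0 0 0 0 -0.01 3.28 16;0 0 0 0 -0.01 3.28 16;0 0 0 0 -0.01 3.28 16'; python3 d.py 0.0713 0.2405
```

```text
time_s: 12.8
position: [0.5169, -0.0476, 0.2419]
tool_rot: [[-0.953, 0.303, 0.003], [0.303, 0.953, -0.001], [-0.003, 0.0, -1.0]]
ft_force: [-0.9, 1.2, 7.7]
grip_width: 0.0194
gripper_force: 26.5
t 12.8 p [ 0.5169 -0.0476  0.2419] chop [0.0001 0.0713] z [ 0.0029 -0.0007 -1.    ] ft [-0.9319  1.2047  7.6934] w 0.01939918411504376 26.4982607960701
units [0.0027 0.0016 0.0473] turn z/8deg 0.0022266058428472846
```

```bash
python3 -m creep '0 0 0 0 0 0 30;0 0 0 0 0 0 40;0 0 0 0 0 -1.2 40;0 0 0 0 0 -2.6 40;0 0 0 0 0 -3 40;0 0 0 0 -1.5 -3 40;0 0 0 0 -3 -3 0;0 0 0 0 -4.5 -3 0;0 0 0 0 -5.83 -3 0;0 0 0 0 -5.83 -3 0;0 0 0 0 -5.83 -3 0;0 0 0 0 -5.83 -3 0'; python3 d.py -0.103 0.270; python3 e.py; python3 - <<'E'
from h import *
p=get_image("side");print(spotter.boxes_of("pulse_top",p)[:1])
E
```

```text
time_s: 14.0
position: [0.4639, -0.2135, 0.3303]
tool_rot: [[-0.953, 0.302, -0.0], [0.302, 0.953, 0.0], [0.0, 0.0, -1.0]]
ft_force: [0.7, -0.0, -0.4]
grip_width: -0.0
gripper_force: 0.0
t 14.0 p [ 0.4639 -0.2135  0.3303] chop [-0.0002 -0.1029] z [-0.0001  0.0004 -1.    ] ft [ 0.7224 -0.0291 -0.3717] w -3.5425296883628596e-05 0.0
units [-0.0071 -0.0033  2.0105] turn z/8deg 0.007628557905169586
line [0.0135 0.0677]
line [-0.0149  0.0657]
green 34 [0.0408 0.0676] [0.0108 0.0615] [0.0526 0.0731]
[{'xy': [367.6, 193.2], 'p': 0.79}]
```

```bash
python3 - <<'E'
import cv2,numpy as np
a,b=[cv2.imread(f"pics/side{i}.png",0) for i in(3,4)]
for (y0,y1,x0,x1),n in (((223,242,316,332),"grip"),((225,236,303,315),"green"),((190,206,362,378),"plunger")):
    A,B=[cv2.resize(i,None,fx=8,fy=8,interpolation=cv2.INTER_CUBIC) for i in(a,b)]
    r=cv2.matchTemplate(B[(y0-4)*8:(y1+4)*8,(x0-4)*8:(x1+4)*8],A[y0*8:y1*8,x0*8:x1*8],cv2.TM_CCOEFF_NORMED)
    _,m,_,l=cv2.minMaxLoc(r);print(n,m,(np.array(l)-32)/8)
E
python3 -m creep '0 0 0 0 0 1 0;0 0 0 0 0 1.7 0;0 0 0 0 0 1.9 0;0 0 0 0 0 1.9 0;0 0 0 0 0 1.9 0;0 0 0 0 0 1.9 0'; python3 d.py -0.103 0.267
```

```text
grip 0.9803668260574341 [-0.625  0.5  ]
green 0.9949131011962891 [0. 0.]
plunger 0.9550963044166565 [0. 0.]
time_s: 14.75
position: [0.464, -0.2143, 0.2744]
tool_rot: [[-0.953, 0.303, 0.002], [0.303, 0.953, -0.001], [-0.002, -0.001, -1.0]]
ft_force: [0.2, -0.1, 0.3]
grip_width: -0.0
gripper_force: 0.0
t 14.75 p [ 0.464  -0.2143  0.2744] chop [ 0.0001 -0.1037] z [ 0.0016 -0.0012 -1.    ] ft [ 0.1875 -0.1063  0.3035] w -2.5445705684935727e-05 0.0
units [0.0042 0.023  0.2454] turn z/8deg 0.0038638600808948986
```

The grip shifted about 2 mm as intended, and the pointer and plunger did not move. Now I feel for contact.

```bash
for i in 1; do python3 -m creep '0 0 0 0 0 0.1 0;0 0 0 0 0 0.15 0;0 0 0 0 0 0.15 0' | egrep 'pos|ft'; python3 -m creep '0 0 0 0 0 0.05 0;0 0 0 0 0 0.05 0' | egrep 'pos|ft';  python3 -m creep '0 0 0 0 0 0.05 0;0 0 0 0 0 0.05 0' | egrep 'pos|ft'; python3 -m creep '0 0 0 0 0 0.05 0;0 0 0 0 0 0.05 0' | egrep 'pos|ft'; done
```

```text
position: [0.4637, -0.2143, 0.2687]
ft_force: [0.2, 0.2, -0.1]
position: [0.4638, -0.2144, 0.2674]
ft_force: [-0.6, 0.0, 2.1]
position: [0.4638, -0.2143, 0.2659]
ft_force: [0.1, 0.7, 3.5]
position: [0.4638, -0.2144, 0.2643]
ft_force: [-0.3, 0.6, 4.5]
```

```bash
python3 -m creep '0 0 0 0 0 0.08 0;0 0 0 0 0 0.16 0;0 0 0 0 0 0.23 0;0 0 0 0 0 0.28 0;0 0 0 0 0 0.28 0;0 0 0 0 0 0.28 0' | egrep 'time|pos|ft'; python3 - <<'E'
from h import *
F=[]
for i in range(6):
    p=get_image("side");s=env.observe();F.append([s["ft_force"][2],s["position"][2]])
print(np.mean(F,0))
im=p["image"].astype(int)[180:215,355:382]
cv2.imwrite("pics/press.png",cv2.resize(p["image"][175:220,345:395],None,fx=12,fy=12,interpolation=cv2.INTER_CUBIC))
y=np.minimum(im[...,1],im[...,2])-im[...,0];r,c=np.nonzero(y>25);print("yellow",len(r),[ (k+180,int((r==k).sum())) for k in np.unique(r)])
E
```

```text
time_s: 16.25
position: [0.4638, -0.2143, 0.256]
ft_force: [-2.0, 0.6, 6.6]
[6.89873975 0.25609119]
yellow 29 [(np.int64(198), 1), (np.int64(199), 1), (np.int64(200), 2), (np.int64(201), 3), (np.int64(202), 6), (np.int64(203), 9), (np.int64(204), 7)]
```

```bash
python3 -m creep '0 0 0 0 0 0.04 0;0 0 0 0 0 0.04 0;0 0 0 0 0 0.04 0;0 0 0 0 0 0.04 0' | egrep 'time|pos|ft'; python3 - <<'E'
from h import *
F=[]
for i in range(20):
    p=get_image("side");s=env.observe();F.append([*s["ft_force"],s["position"][2]])
print(np.mean(F,0),np.std(F,0))
im=p["image"].astype(int)[180:215,355:382]
y=np.minimum(im[...,1],im[...,2])-im[...,0];r,c=np.nonzero(y>25);print("yellow",len(r),[ (k+180,int((r==k).sum())) for k in np.unique(r)])
cv2.imwrite("pics/press2.png",cv2.resize(p["image"][175:220,345:395],None,fx=12,fy=12,interpolation=cv2.INTER_CUBIC))
E
```

```text
time_s: 16.95
position: [0.4638, -0.2143, 0.2549]
ft_force: [-1.9, -1.0, 7.7]
[-1.34191913  0.55587138  7.53082647  0.25494105] [5.26873116e-01 6.57623501e-01 3.93525885e-01 9.37631657e-06]
yellow 16 [(np.int64(198), 1), (np.int64(202), 3), (np.int64(203), 5), (np.int64(204), 7)]
```

Force is 7.5 N (about 11.5 mm) and position shows 12.1 mm down, with about half of the yellow ring still visible. The plunger is at half, so I hand in while holding it.

```bash
python3 -c "
from rig import job
print(job.close_job())"
```

```text
the job is handed in; nothing more can be done
None
```

I handed the job in at about 18 s on the robot's clock, with the speed grip level with the green pointer to about 1 mm as best I could measure, the pointer unmoved, and the plunger still held at half travel (12.1 mm by position, 7.5 N).

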